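Set the pour-over stand to its upper mark and lock the cam lever

ROBOT

A 6-joint arm with a two-finger parallel gripper is mounted at the origin on a cart in front of the work surface, level with it; the furniture and walls round the work are solid. World frame = base frame: x ahead of the robot, y to its left, z up, the work surface at z = 0. Lengths are in m, angles in rad, forces in N, time in s.
With the tool pointing down it reaches from about 0.35 to 0.775 m from the base axis. Payload 5.5 kg.
Tool frame: the origin (TCP) lies on the centre line of the jaws, within the pads' length; the fingertips stand 17 mm ahead of it and the grasp point (between the pads) lies 2 mm behind it (robot.tcp_to_tips is the distance from the TCP to the fingertips, in m); z points along the fingers, y is the line along which they close (so a half turn about z gives the same grasp; the last joint's range is limited). The gripper opens to 85 mm and grips with 20 to 120 N. Pads are 22 mm wide; open, the fingers measure 114 mm over their backs; the gripper's body (76 mm by 85 mm) begins 54 mm behind the grasp point. The pads swing forward as they close: fully open they stand 13 mm farther back than shut.
Start: joints at [1.097, 0.313, 0.046, 1.304, 0, 1.431], TCP at [0.188, 0.543, 0.248] pointing down, gripper open.
Joint ranges: [-2.76, 2.76], [-0.86, 1.69], [-1.03, 1.26], [-2.2, 2.34], [-1.47, 1.5], [-3.14, 3.14]. Speed limits (rad/s): [2.57, 2.57, 3.14, 3.14, 3.14, 3.14].

INTERFACE

Orientations are given as a rotation vector (axis times angle).
In Python, from plant import robot gives the robot as it stands.
- The arm moves only by the tool jog_arm, never from a script. Its argument "steps" is one flat list of numbers, 7 for each row, row after row: the shift along the tool's x, y, z in m, then the turn, a rotation vector about the tool's x, y, z in degrees, then the opening, from 0 (shut) to 1 (fully open). A call has 1 to 5 rows; each row is the pose to reach, as a shift and turn from the pose commanded when the call began, along the tool's axes at that moment; what a row does not reach only later rows make up. A row lasts 1/12 s, in which the tool goes at most 41.7 mm and 7.16 degrees, less where a joint would pass 70% of its speed; a pose out of reach is approached as far as the arm can. A call with a gripper value outside its range is refused whole. The fingers move at their own pace and stop on an object; "grip_force" is the grip in N (left out, the last holds). Time passes only in rows, so rows that repeat a pose let the fingers close. It gives the time, the measured TCP pose, the force, the opening and the grip force at its end, in the units of the state.
- robot.read_state(): the state, without advancing time (a new reading comes with each control period).
- robot.read_camera(name): name is "scene" or "top" or "wrist"; returns (picture, depth): 480x640x3 uint8, red, green, blue; 480x640 float32, m along the optical axis (not along the pixel's ray), 0 where there is no reading.
- robot.camera_model(name): a dict with "intrinsics" (3x3 intrinsics, pixels), "camera_from_world" (4x4, takes a point from world to camera coordinates). Camera axes: x right, y up, looking along -z (the intrinsics and any distortion apply to the point x, -y, -z); pixel columns grow to the right and rows downward; lengths in m; the calibration is good to about 2 mm. A picture is of the moment at which its call begins: read the wrist's pose just before it. camera_model takes no time and is no camera call; for the wrist camera it gives the pose at the moment of the call.
- robot.sign_off(): hands the job in; it is judged then, once.
The state is a dict: "clock": time; "joint_pos": joint angles; "qd": joint speeds; "tau": joint torques, N m; "tool_pos": TCP position; "ee_rot": TCP orientation; "force": force on the tool from outside, world axes, zero at the start; "torque": the same for the moment, N m; "grip_width": finger opening in m; "finger_force": force on a finger pad.
Only numpy, scipy, OpenCV 4.12 (cv2) and the standard library are available. Lean on these libraries where they do the work, as an engineer would, in place of code of your own. Each camera call takes 0.05 s, during which the arm holds its last target. There are 200 camera calls.

TASK

The dripper arm of the pour-over coffee stand has slid to the bottom of its post. Take it by the upright grip of its cam lever, lift it with the lever still open until the top edge of its collar is level with the upper of the two black ring marks on the post, and hold it at that height while you swing the lever fully shut (clockwise seen from above, about the short pin beside the post). Keep the ceramic cone seated in the arm, leave the mug, glass jar and egg timer where they are, and finish still holding the grip of the closed lever with the arm at the mark: do not let go.

Things in the scene. Friction and masses are not known exactly. Their poses are not given: they have to be found in the camera images.
- stand: pour-over coffee stand, fixed to the worktop: dark wooden base 150 x 230 x 18 mm, upright steel post 14 mm in diameter and 245 mm high. Origin on the post's axis at the worktop, z up; the dripper arm runs from the post along the stand's +y. The post does not move; it carries two black ring marks, 160 and 210 mm above the worktop
- upper_mark (a point): middle of the upper ring mark, on the post's axis, 210 mm above the worktop (the mark is 3 mm wide)
- collar_edge (a point): centre of the top face of the sliding arm's aluminium collar (33 mm in diameter, 40 mm high), on the post's axis. Level with upper_mark when the arm is at the right height
- drip_arm (a joint): height of the sliding arm with its collar and lever above its bottom stop, m: 0 on the stop (as it starts), 0.100 at the upper mark, 0.130 at most. With the lever open it slides down freely under its weight (arm, lever and cone 0.55 to 0.67 kg, 7 to 9 N to lift); with the lever shut the cam jams it on the post
- cam_lever (a joint): angle of the black cam lever about the upright pin beside the collar, rad: 0 = fully open (the lever points along the stand's -y), 1.40 = fully shut (almost along the stand's -x), growing clockwise seen from above. It starts between 0 and 0.3. It turns easily at first; the cam meets the post at about 0.8 and then takes 6 to 12 N at the grip; past 1.3 it goes over centre and stays shut
- lever_hinge (a point): the lever's upright pin, at the middle of the lever bar's thickness: 26 mm from the post's axis towards the stand's -y, 20 mm below collar_edge; it rises with the arm
- lever_knob: upright round wooden grip on the end of the lever, 19 mm in diameter and 43 mm high, 76 mm from the lever's pin. Origin at the middle of its underside, 5 mm above the middle of the lever bar (13 mm wide, 10 mm thick)
- knob_mid (a point): the point to grip: on the axis of the wooden grip, 24 mm above its underside, 9 mm above collar_edge; 120 mm above the worktop when the arm is down
- cone: loose white ceramic dripper cone, 110 mm wide at its rim and 66 mm high above its flange, 0.22 kg, with a loop handle; origin in the middle of its flange's underside, which rests on the arm's ring, 100 mm from the post. Its 18 mm long spigot hangs in the ring's hole with 4 mm of play
- mug_a: bystander: blue and white mug, 78 mm wide, 92 mm high; origin under its middle
- glass_jar: bystander: lidded glass jar, 77 mm wide, 102 mm high; origin under its middle
- egg_timer: bystander: round red and white egg timer, 66 mm wide, 55 mm high; origin under its middle
There are look-alikes about, which are no part of the job. What is shaped like the cone but pink is not meant.

How it is judged:
On the way:
1. the arm is held by the lever's grip with the collar's top edge at the upper mark (within 6 mm) and the lever still open (under 0.5 rad) (z of collar_edge in the frame of upper_mark between -0.006 and 0.006 m and value of joint cam_lever below 0.5 rad and contact force between the fingers and lever_knob above 2 N), for 0.2 s.
At the end, for the whole second after the job is handed in: The collar's top edge is within 6 mm of the upper ring mark, the cam lever is shut (at least 1.28 of 1.40 rad), the fingers still hold the lever's wooden grip (more than 2 N), and the cone is at rest, upright, seated in the arm's ring; the mug, jar and timer have not been moved 20 mm (z of collar_edge in the frame of upper_mark between -0.006 and 0.006 m and value of joint cam_lever above 1.28 rad and contact force between the fingers and lever_knob above 2 N and z of cone in the frame of collar_edge between -0.022 and -0.014 m and angle between cone's own z axis and vertical below 0.08 rad and linear speed of cone below 0.02 m/s); the arm keeps its last pose, push and grip.
It fails at once if the lever is swung towards shut (beyond 0.7 rad) while the collar is more than 12 mm off the upper mark (value of joint cam_lever above 0.7 rad and (z of collar_edge in the frame of upper_mark below -0.012 m or z of collar_edge in the frame of upper_mark above 0.012 m)).
It fails at once if the cone is tipped or lifted out of the arm (angle between cone's own z axis and vertical above 0.3 rad or z of cone in the frame of collar_edge above 0 m).
It fails at once if the mug, the glass jar or the egg timer is moved (distance of any of mug_a, glass_jar, egg_timer from where it was at the start of the episode above 0.02 m).
It also fails if it takes over 42 s, if anything falls off the work surface, if the arm or the gripper's body presses on something with over 40 N, if the wrist force passes 120 N, or if a joint passes its speed limit or range.

## Working session

There is one attempt and no reset: what is moved stays moved. The work goes in short steps, Python scripts to look and compute and a tool call to move; the robot and the scene stay as the last step left them, time stands still between calls to the robot, and variables do not carry over. Pictures are saved under pics/ and viewed, at most 10 in all, crops included, and the job is handed in when it is done.

Besides the shell and the picture viewer there is one more tool, called after ">>>" as name(argument=value, ...) on one line, values as JSON. jog_arm: Moves the arm, as the interface text tells. Its arguments: {"type":"object","properties":{"steps":{"type":"array","items":{"type":"number"}},"grip_force":{"type":"number"}},"required":["steps"]}

```bash
mkdir -p pics; ls
cat > h.py <<'E'
import numpy as np, cv2
from plant import robot
from scipy.spatial.transform import Rotation as R
def cam(n):
    m=robot.camera_model(n); p,d=robot.read_camera(n); return p,d,m
def save(n,p,f=None): cv2.imwrite('pics/'+n+'.png',p[:,:,::-1])
def back(m,u,v,z):
    K=np.array(m['intrinsics']); T=np.linalg.inv(np.array(m['camera_from_world']))
    x=(u-K[0,2])/K[0,0]*z; y=(v-K[1,2])/K[1,1]*z
    return (T@np.array([x,-y,-z,1]))[:3]
def proj(m,P):
    K=np.array(m['intrinsics']); c=(np.array(m['camera_from_world'])@np.append(P,1))[:3]
    q=K@np.array([c[0],-c[1],-c[2]]); return q[:2]/q[2]
def tri(obs): # [(m,u,v),..]
    A=np.zeros((3,3));b=np.zeros(3)
    for m,u,v in obs:
        o=back(m,u,v,0);d=back(m,u,v,1)-o;d/=np.linalg.norm(d);M=np.eye(3)-np.outer(d,d);A+=M;b+=M@o
    return np.linalg.solve(A,b)
E
python3 - <<'E'
from h import *
import pickle
np.set_printoptions(precision=4,suppress=True)
D={}
for n in ['scene','top','wrist']:
    D[n]=cam(n); save(n+'0',D[n][0]); print(n,D[n][2])
pickle.dump(D,open('d0.pkl','wb'))
s=robot.read_state(); print(s)
E
```

```text
pics
scene {'intrinsics': array([[493.8124,   0.    , 323.4161],
       [  0.    , 493.8124, 248.1279],
       [  0.    ,   0.    ,   1.    ]]), 'camera_from_world': array([[ 0.8544, -0.5196, -0.0009, -0.3459],
       [ 0.3672,  0.6027,  0.7084, -0.483 ],
       [-0.3675, -0.6057,  0.7058, -1.1824],
       [ 0.    ,  0.    ,  0.    ,  1.    ]])}
top {'intrinsics': array([[525.5761,   0.    , 324.3134],
       [  0.    , 525.5761, 241.9076],
       [  0.    ,   0.    ,   1.    ]]), 'camera_from_world': array([[ 0.0247, -0.9997,  0.0036,  0.2677],
       [ 0.9935,  0.025 ,  0.1111, -0.5637],
       [-0.1112,  0.0008,  0.9938, -1.4449],
       [ 0.    ,  0.    ,  0.    ,  1.    ]])}
wrist {'intrinsics': array([[355.8034,   0.    , 326.0316],
       [  0.    , 355.8034, 243.9495],
       [  0.    ,   0.    ,   1.    ]]), 'camera_from_world': array([[ 0.3278,  0.9448, -0.0001, -0.5741],
       [-0.8994,  0.312 , -0.3063,  0.0397],
       [-0.2893,  0.1004,  0.9519, -0.3792],
       [ 0.    ,  0.    ,  0.    ,  1.    ]])}
{'clock': 0.15, 'joint_pos': array([1.0974, 0.3139, 0.0452, 1.3036, 0.    , 1.4312]), 'qd': array([-0.001 , -0.0017,  0.003 , -0.0008,  0.001 ,  0.    ]), 'tau': array([  0.0019, -48.1063,  29.8816,   0.0139,  -0.0002,   0.    ]), 'tool_pos': array([0.1882, 0.5429, 0.2476]), 'ee_rot': array([-0.5218, -3.0975,  0.0022]), 'force': array([-0.4287, -0.1355, -0.6633]), 'torque': array([-0.0768, -0.0177,  0.0094]), 'finger_force': 0.0, 'grip_width': 0.08537188966321622}
```

View pics/scene0.png

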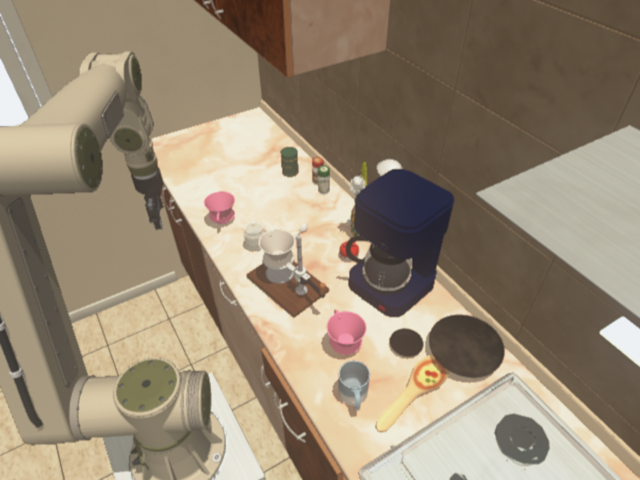

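View pics/top0.png

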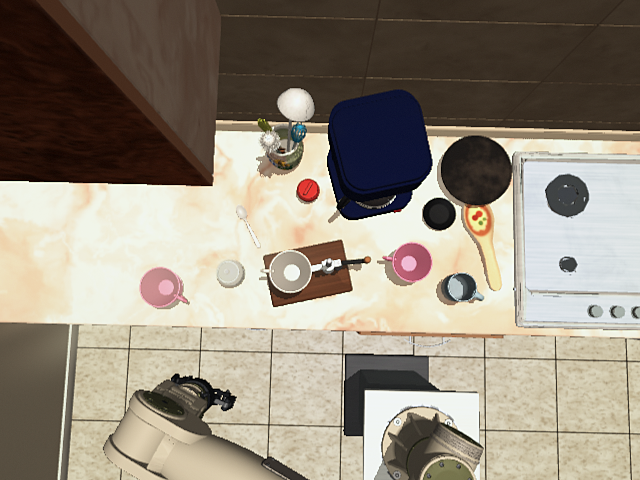

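The scene shows the white cone at (277,243), the post at (300,255) and the lever towards (315,285). The top view shows the white cone at (291,272), the post at (328,265) and the wooden grip at about (367,260). Look-alikes are the pink cones at top (410,262) and (161,287), the white jar at (230,273), and the wooden spoon at (485,250). I choose the lever next to the white cone and will check it in one crop that joins both views.

Run:
```python
from h import *
import pickle
D=pickle.load(open('d0.pkl','rb'))
a=D['top'][0][235:315,260:390]; b=D['scene'][0][215:325,240:350]
a=cv2.resize(a,None,fx=6,fy=6,interpolation=cv2.INTER_CUBIC)[:, :780]
a=cv2.resize(D['top'][0][230:310,310:400],(400,356),interpolation=cv2.INTER_CUBIC)
b=cv2.resize(D['scene'][0][215:305,250:340],(400,400),interpolation=cv2.INTER_CUBIC)
c=np.zeros((400,800,3),np.uint8);c[:356,:400]=a;c[:,400:]=b
save('crop0',c)
```

```text
(no output)
```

View pics/crop0.png

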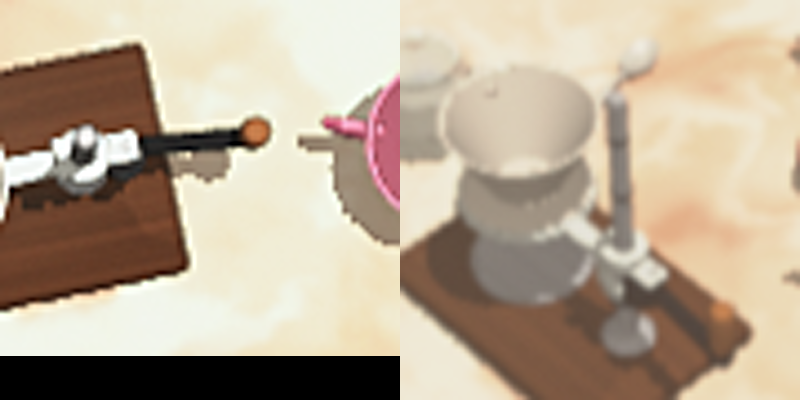

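The crop confirms the choice: a black lever bar with an orange-brown wooden grip, top face at top pixel (367.8,259.5) and scene pixel (322.2,284.8). The post top is at (329.3,260.1) and (298.8,237.1). A pink cone's handle lies about 70 mm beyond the grip. Now I triangulate.

Run:
```python
from h import *
import pickle
np.set_printoptions(precision=4,suppress=True)
D=pickle.load(open('d0.pkl','rb'))
t=D['top'][2];s=D['scene'][2]
k=tri([(t,367.8,259.5),(s,322.2,284.8)]);p=tri([(t,329.3,260.1),(s,298.8,237.1)])
print('knobtop (z~.139)',k,'posttop (z~.245)',p, np.linalg.norm(k[:2]-p[:2]), np.hypot(*k[:2]))
print('reproj',proj(t,k),proj(s,k),proj(t,p),proj(s,p))
dt=D['top'][1];print('depth', back(t,368,260,dt[260,368]),back(t,329,260,dt[260,329]), back(s,322,285,D['scene'][1][285,322]))
# base corners on z=.018 plane
def plane(m,u,v,z):
    o=back(m,u,v,0);d=back(m,u,v,1)-o;return o+d*(z-o[2])/d[2]
c=[plane(t,341.5,239.9,.018),plane(t,352.3,289.9,.018)];print(c, np.linalg.norm(c[0]-c[1]))
e=c[0]-c[1];print('stand x yaw deg',np.degrees(np.arctan2(e[1],e[0])))
for n,u,v in [('pink handle',383,258),('pinkrim',411,262),('cone',291,272),('jar',230,273)]: print(n,back(t,u,v,dt[v,u]))
print('wrist orient'); st=robot.read_state(); print(R.from_rotvec(st['ee_rot']).as_matrix())
```

```text
knobtop (z~.139) [0.5024 0.1674 0.1349] posttop (z~.245) [0.4897 0.2688 0.242 ] 0.10222252645626176 0.5295746131641212
reproj [367.857  259.3788] [322.0765 284.8211] [329.2816 260.1402] [298.8382 237.0941]
depth [0.5009 0.1669 0.1332] [0.4898 0.2695 0.2441] [0.5015 0.1663 0.1358]
[array([0.5653, 0.2331, 0.018 ]), array([0.4249, 0.1998, 0.018 ])] 0.14426423755130802
stand x yaw deg 13.330980391318898
pink handle [0.513  0.1199 0.0632]
pinkrim [0.5065 0.0377 0.0303]
cone [0.4663 0.368  0.1032]
jar [0.4607 0.5336 0.0805]
wrist orient
[[-0.9448  0.3276 -0.0007]
 [ 0.3277  0.9448 -0.0013]
 [ 0.0002 -0.0014 -1.    ]]
```

View pics/wrist0.png

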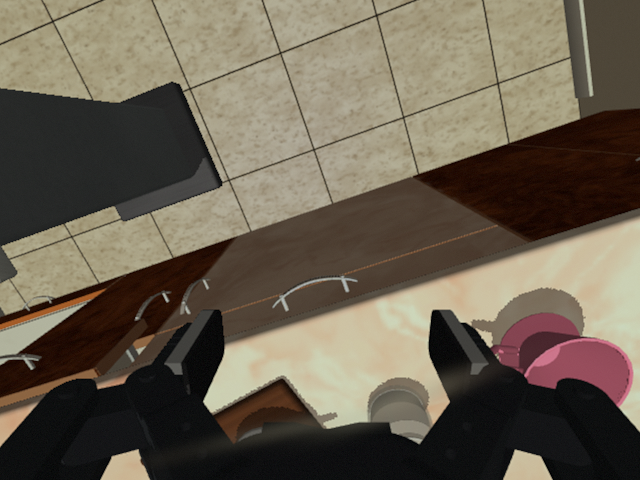

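The measurements are consistent:

| Quantity | Measured | Expected |
|---|---|---|
| Grip top height | 0.135 | 0.139 |
| Post top height | 0.242 | 0.245 |
| Pin to grip distance | 77 mm | 76 mm |
| Cone to post distance | 100 mm | 100 mm |

Stand yaw is about 13°, the hinge is at (.495,.244), and the lever starts at about 0.14 rad. The plan is tool x along the lever, pointing outward so the camera stays away from the post, with the jaws closing tangentially. I raise first while turning.

>>> jog_arm(steps=[0,0,-0.1,0,0,-35,1,0,0,-0.1,0,0,-35,1,0,0,-0.1,0,0,-35,1,0,0,-0.1,0,0,-35,1,0,0,-0.1,0,0,-35,1])

```text
clock: 0.57
tool_pos: [0.1887, 0.5439, 0.3501]
ee_rot: [-0.443, 3.108, 0.004]
force: [1.0, -0.6, -1.2]
grip_width: 0.0852
finger_force: 0.0
```

```bash
cat > go.py <<'E'
from h import *
import sys
def go(P,yaw=None):
    s=robot.read_state();M=R.from_rotvec(s['ee_rot'])
    a=np.radians(yaw);x=np.array([np.cos(a),np.sin(a),0]);z=np.array([0,0,-1]);T=R.from_matrix(np.c_[x,np.cross(z,x),z])
    print('t',round(s['clock'],2),'pos',s['tool_pos'].round(4),'yaw',np.degrees(np.arctan2(M.as_matrix()[1,0],M.as_matrix()[0,0])).round(1),'F',np.round(s['force'],1),'w',round(s['grip_width'],4),'ff',s['finger_force'])
    print('shift',M.inv().apply(np.array(P)-s['tool_pos']).round(4),'turn',np.degrees((M.inv()*T).as_rotvec()).round(1))
if __name__=='__main__':
    v=list(map(float,sys.argv[1:])); go(v[:3],v[3])
E
python3 go.py .502 .167 .25 -85
```

```text
t 0.57 pos [0.1887 0.5439 0.3501] yaw -163.8 F [ 1.  -0.6 -1.2] w 0.0852 ff 0.0
shift [-0.1953 -0.4497  0.0994] turn [  0.    0.2 -78.8]
```

>>> jog_arm(steps=[-0.195,-0.45,0,0,0,-78,1,-0.195,-0.45,0,0,0,-78,1,-0.195,-0.45,0,0,0,-78,1,-0.195,-0.45,0,0,0,-78,1,-0.195,-0.45,0,0,0,-78,1])

```text
clock: 0.98
tool_pos: [0.3096, 0.3954, 0.3481]
ee_rot: [1.298, -2.861, 0.0]
force: [0.5, 1.0, 0.1]
grip_width: 0.0854
finger_force: 0.0
```

```bash
python3 go.py .502 .167 .33 -85
```

```text
t 0.98 pos [0.3096 0.3954 0.3481] yaw -131.2 F [0.5 1.  0.1] w 0.0854 ff 0.0
shift [ 0.0451 -0.2952  0.0182] turn [  0.   -0.  -46.2]
```

>>> jog_arm(steps=[0.045,-0.295,0.01,0,0,-46,1,0.045,-0.295,0.01,0,0,-46,1,0.045,-0.295,0.01,0,0,-46,1,0.045,-0.295,0.01,0,0,-46,1,0.045,-0.295,0.01,0,0,-46,1])

```text
clock: 1.4
tool_pos: [0.427, 0.2554, 0.3421]
ee_rot: [-2.022, 2.404, 0.0]
force: [0.2, 1.0, 0.3]
grip_width: 0.0855
finger_force: 0.0
```

```bash
python3 go.py .502 .167 .24 -85
```

```text
t 1.4 pos [0.427  0.2554 0.3421] yaw -99.9 F [0.2 1.  0.3] w 0.0855 ff 0.0
shift [ 0.0743 -0.089   0.1021] turn [  0.    0.  -14.9]
```

>>> jog_arm(steps=[0.074,-0.089,0,0,0,-15,1,0.074,-0.089,0,0,0,-15,1,0.074,-0.089,0,0,0,-15,1,0.074,-0.089,0.06,0,0,-15,1,0.074,-0.089,0.1,0,0,-15,1])

```text
clock: 1.82
tool_pos: [0.5046, 0.1665, 0.26]
ee_rot: [-2.304, 2.127, -0.007]
force: [0.6, 1.4, -0.7]
grip_width: 0.0855
finger_force: 0.0
```

```bash
python3 go.py .502 .167 .20 -85
python3 - <<'E'
from h import *
import pickle
D={n:cam(n) for n in ['wrist','top','scene']}; pickle.dump(D,open('d1.pkl','wb')); 
m=D['wrist'][2]; print(proj(m,[.502,.167,.137]))
c=D['wrist'][0][200:480,150:510]
save('wrist1',cv2.resize(c,None,fx=2,fy=2,interpolation=cv2.INTER_CUBIC))
E
```

```text
t 1.82 pos [0.5046 0.1665 0.26  ] yaw -85.4 F [ 0.6  1.4 -0.7] w 0.0855 ff 0.0
shift [-0.0007  0.003   0.06  ] turn [-0.4  0.  -0.4]
[330.88377381 243.21508388]
```

View pics/wrist1.png

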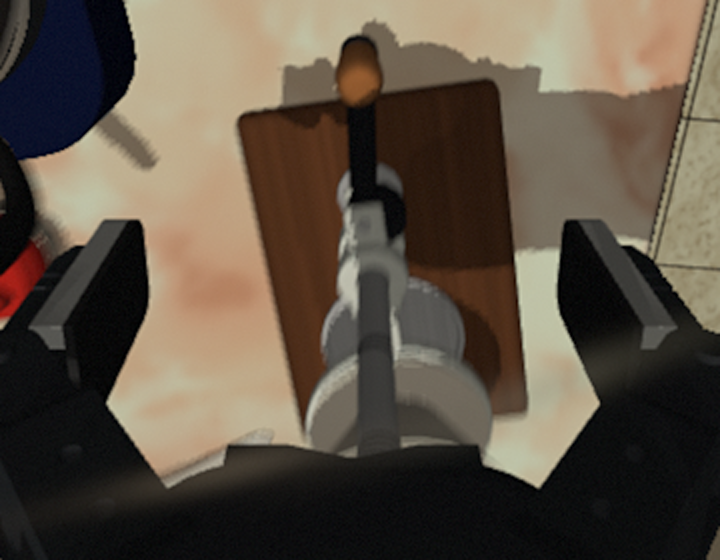

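The wrist view shows the grip's top at about (329.5,241.5), against a prediction of (330.9,243.2). It is centred between the fingers, with the lever running straight to the collar.

```bash
python3 - <<'E'
from h import *
import pickle
D=pickle.load(open('d0.pkl','rb'));w=pickle.load(open('d1.pkl','rb'))['wrist']
print(tri([(D['top'][2],367.8,259.5),(D['scene'][2],322.2,284.8),(w[2],329.5,241.5)]))
d=w[1];print(d[241,329], back(w[2],329.5,241.5,d[241,329]))
K=back(w[2],329.5,241.5,d[241,329])
E
python3 go.py .502 .167 .122 -85
```

```text
[0.50267216 0.16720352 0.13441998]
0.25867072 [0.50317579 0.16515251 0.13894692]
t 1.97 pos [0.4973 0.1674 0.255 ] yaw -85.2 F [0.2 0.6 0.8] w 0.085 ff 0.0
shift [ 0.0007 -0.0061  0.133 ] turn [ 0.6 -0.  -0.2]
```

>>> jog_arm(steps=[0,-0.004,0.03,0,0,0,1,0,-0.004,0.06,0,0,0,1,0,-0.004,0.08,0,0,0,1,0,-0.004,0.08,0,0,0,1,0,-0.004,0.08,0,0,0,1])

```text
clock: 2.38
tool_pos: [0.5063, 0.1696, 0.1815]
ee_rot: [-2.312, 2.123, -0.003]
force: [-0.3, 0.6, 0.5]
grip_width: 0.0855
finger_force: 0.0
```

```bash
python3 go.py .5027 .1665 .119 -85
```

```text
t 2.38 pos [0.5063 0.1696 0.1815] yaw -85.1 F [-0.3  0.6  0.5] w 0.0855 ff 0.0
shift [0.0028 0.004  0.0625] turn [-0.2  0.  -0.1]
```

>>> jog_arm(steps=[0.003,0.004,0.02,0,0,0,1,0.003,0.004,0.04,0,0,0,1,0.003,0.004,0.055,0,0,0,1,0.003,0.004,0.062,0,0,0,1,0.003,0.004,0.062,0,0,0,1])

```text
clock: 2.8
tool_pos: [0.5022, 0.1659, 0.1183]
ee_rot: [-2.312, 2.124, -0.002]
force: [0.4, 0.0, -0.0]
grip_width: 0.0854
finger_force: 0.0
```

```bash
python3 go.py .5027 .1665 .119 -85
python3 - <<'E'
from h import *
p,d,m=cam('wrist'); c=p[120:480,120:520]
save('wrist2',cv2.resize(c,None,fx=1.5,fy=1.5,interpolation=cv2.INTER_CUBIC))
E
```

```text
t 2.8 pos [0.5022 0.1659 0.1183] yaw -85.1 F [ 0.4  0.  -0. ] w 0.0854 ff 0.0
shift [-0.0006 -0.0005 -0.0007] turn [-0.1  0.  -0.1]
```

View pics/wrist2.png

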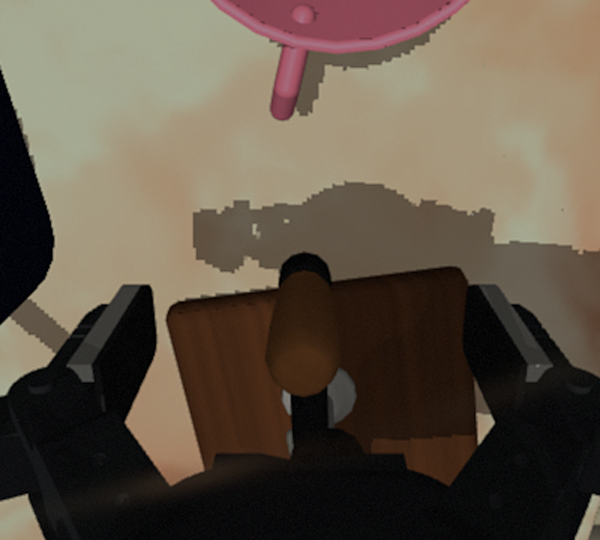

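The grip stands upright between the open pads (crop (303,330), jaws at 130 and 490), level with them and clear of the pink handle at (285,85). I close with 60 N.

>>> jog_arm(steps=[0,0,0,0,0,0,0.1,0,0,0,0,0,0,0,0,0,0,0,0,0,0,0,0,0,0,0,0,0,0,0,0,0,0,0,0], grip_force=60)

```text
clock: 3.27
tool_pos: [0.5014, 0.1655, 0.1174]
ee_rot: [-2.313, 2.125, -0.001]
force: [-0.3, -0.1, 0.7]
grip_width: 0.0255
finger_force: 0.0
```

>>> jog_arm(steps=[0,0,0,0,0,0,0,0,0,0,0,0,0,0,0,0,0,0,0,0,0,0,0,0,0,0,0,0,0,0,0,0,0,0,0])

```text
clock: 3.68
tool_pos: [0.5013, 0.1654, 0.1173]
ee_rot: [-2.313, 2.126, -0.001]
force: [0.3, -1.4, 4.5]
grip_width: 0.0173
finger_force: 58.4
```

Gripped at 17.3 mm and 58 N. Now I lift slowly.

>>> jog_arm(steps=[0,0,-0.006,0,0,0,0,0,0,-0.014,0,0,0,0,0,0,-0.024,0,0,0,0,0,0,-0.034,0,0,0,0,0,0,-0.044,0,0,0,0])

```text
clock: 4.1
tool_pos: [0.5006, 0.1655, 0.1615]
ee_rot: [2.313, -2.125, -0.001]
force: [1.2, 1.4, -8.0]
grip_width: 0.0172
finger_force: 58.9
```

>>> jog_arm(steps=[0,0,-0.01,0,0,0,0,0,0,-0.02,0,0,0,0,0,0,-0.03,0,0,0,0,0,0,-0.04,0,0,0,0,0,0,-0.046,0,0,0,0])

```text
clock: 4.52
tool_pos: [0.5011, 0.1655, 0.2085]
ee_rot: [-2.313, 2.125, -0.001]
force: [1.3, 1.7, -7.5]
grip_width: 0.0172
finger_force: 59.0
```

>>> jog_arm(steps=[0,0,-0.004,0,0,0,0,0,0,-0.006,0,0,0,0,0,0,-0.007,0,0,0,0,0,0,-0.007,0,0,0,0,0,0,-0.007,0,0,0,0])

```text
clock: 4.93
tool_pos: [0.5011, 0.1655, 0.214]
ee_rot: [-2.313, 2.126, -0.0]
force: [0.3, 0.6, -3.2]
grip_width: 0.0174
finger_force: 59.2
```

```bash
python3 go.py .5013 .1654 .2173 -85
python3 - <<'E'
from h import *
import pickle
D={n:cam(n) for n in ['top','scene']}; pickle.dump(D,open('d2.pkl','wb'))
p,d,m=D['scene']
for z in (.21,.16,.245): print(z,proj(m,[.4895,.269,z]))
c=p[215:305,240:350]
save('scene2',cv2.resize(c,None,fx=7,fy=6.5,interpolation=cv2.INTER_CUBIC)[:,:])
E
```

```text
t 4.93 pos [0.5011 0.1655 0.214 ] yaw -85.2 F [ 0.3  0.6 -3.2] w 0.0174 ff 59.17398512363434
shift [ 0.0001 -0.0002 -0.0033] turn [-0.   0.  -0.2]
0.21 [299.17162125 245.38028095]
0.16 [299.79345979 257.83449805]
0.245 [298.71702441 236.27559016]
```

View pics/scene2.png

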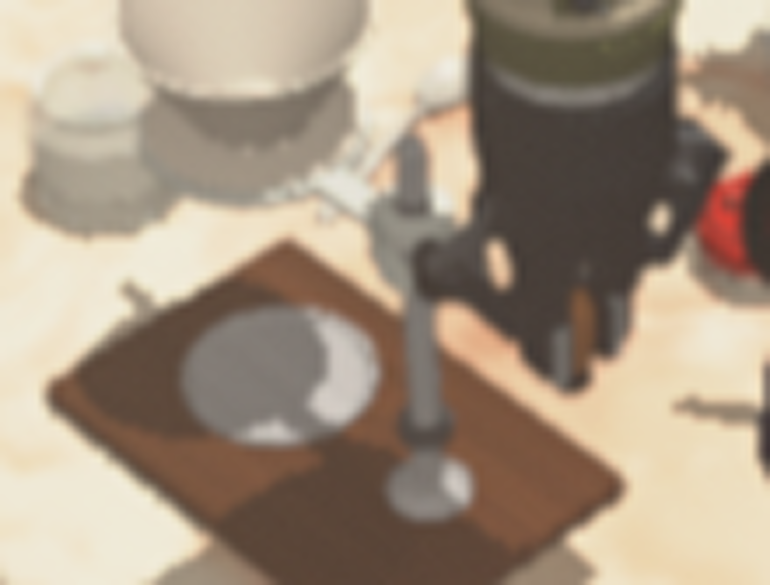

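The lifted arm shows in the scene crop. The collar's top is at about (400,200), which is scene row 245.8, and the upper mark is predicted at row 245.4. I check the actual lift by depth on the cone and arm.

>>> jog_arm(steps=[0,0,-0.002,0,0,0,0,0,0,-0.003,0,0,0,0,0,0,-0.003,0,0,0,0,0,0,-0.003,0,0,0,0,0,0,-0.003,0,0,0,0])

```text
clock: 5.45
tool_pos: [0.5011, 0.1655, 0.2169]
ee_rot: [-2.313, 2.126, 0.0]
force: [0.7, 1.4, -6.9]
grip_width: 0.0174
finger_force: 59.0
```

```bash
cat > lift.py <<'E'
from h import *
import pickle
D0=pickle.load(open('d0.pkl','rb'))
def world(d,m):
    K=np.array(m['intrinsics']);v,u=np.mgrid[0:480,0:640];z=d
    c=np.stack([(u-K[0,2])/K[0,0]*z,-(v-K[1,2])/K[1,1]*z,-z,np.ones_like(z)],-1)
    return (c@np.linalg.inv(np.array(m['camera_from_world'])).T)[...,:3]
post=np.array([.4895,.269]);a=np.radians(13);ys=np.array([-np.sin(a),np.cos(a)]);xs=np.array([np.cos(a),np.sin(a)])
def sets(n,p,d,m):
    W=world(d,m);l=W[...,:2]-post;x=l@xs;y=l@ys;z=W[...,2]
    con=(np.hypot(x,y-.1)<.07)&(z>.06)
    col=(np.abs(x)<.016)&(np.abs(y)<.016)&(z>.1)&(np.hypot(x,y)>.009)
    return z[con],z[col],np.c_[x[con],y[con]]
for n in ('top','scene'):
    p,d,m=cam(n)
    for tag,q in (('start',D0[n]),('now',(p,d,m))):
        zc,zl,xy=sets(n,*q)
        print(n,tag,'cone rim z',np.percentile(zc,98).round(4),'n',len(zc),'collar z',np.sort(zl)[::max(1,len(zl)//12)].round(3))
    save(n+'_now',p)
E
python3 lift.py;python3 go.py .5013 .1654 .2173 -85
```

```text
top start cone rim z 0.1611 n 1470 collar z [0.102 0.105 0.106 0.107 0.108 0.109 0.11  0.11  0.111 0.111 0.112 0.113
 0.114]
top now cone rim z 0.2599 n 1727 collar z [0.176 0.198 0.204 0.206 0.207 0.208 0.209 0.21  0.21  0.211 0.212 0.213
 0.213]
scene start cone rim z 0.1585 n 1224 collar z [0.1   0.104 0.106 0.107 0.108 0.11  0.111 0.112 0.117 0.155 0.172 0.205
 0.237]
scene now cone rim z 0.2578 n 1335 collar z [0.103 0.168 0.178 0.182 0.185 0.198 0.205 0.207 0.208 0.208 0.21  0.211
 0.216]
t 5.55 pos [0.5011 0.1655 0.2169] yaw -85.2 F [ 1.2  1.6 -6.8] w 0.0165 ff 58.959031105041504
shift [ 0.0001 -0.0002 -0.0004] turn [ 0.   0.  -0.2]
```

The lift measures 99 to 99.5 mm, so the collar is at about 209.5 mm, with the lever open and held. I swing the lever in 20° arcs (radius 77 mm, tool turning with it).

>>> jog_arm(steps=[-0.0002,0.0054,0,0,0,4,0,-0.0007,0.0107,0,0,0,8,0,-0.0017,0.016,0,0,0,12,0,-0.003,0.0212,0,0,0,16,0,-0.0046,0.0263,0,0,0,20,0])

```text
clock: 5.97
tool_pos: [0.474, 0.168, 0.2168]
ee_rot: [1.905, -2.498, -0.001]
force: [0.3, 2.5, -7.2]
grip_width: 0.0172
finger_force: 59.1
```

```bash
python3 go.py .4695 .1725 .2173 -105
```

```text
t 5.97 pos [0.474  0.168  0.2168] yaw -105.3 F [ 0.3  2.5 -7.2] w 0.0172 ff 59.0837162733078
shift [-0.0031  0.0055 -0.0005] turn [ 0.   0.  -0.3]
```

>>> jog_arm(steps=[-0.0002,0.0054,0,0,0,4,0,-0.0007,0.0107,0,0,0,8,0,-0.0017,0.016,0,0,0,12,0,-0.003,0.0212,0,0,0,16,0,-0.0046,0.0263,0,0,0,20,0])

```text
clock: 6.38
tool_pos: [0.4496, 0.1795, 0.2168]
ee_rot: [1.443, -2.79, -0.001]
force: [0.5, 2.7, -6.2]
grip_width: 0.0174
finger_force: 59.1
```

```bash
python3 lift.py; python3 go.py .4500 .1810 .2173 -125
```

```text
top start cone rim z 0.1611 n 1470 collar z [0.102 0.105 0.106 0.107 0.108 0.109 0.11  0.11  0.111 0.111 0.112 0.113
 0.114]
top now cone rim z 0.2594 n 1725 collar z [0.176 0.196 0.205 0.206 0.207 0.207 0.208 0.208 0.209 0.21  0.21  0.211
 0.213]
scene start cone rim z 0.1585 n 1224 collar z [0.1   0.104 0.106 0.107 0.108 0.11  0.111 0.112 0.117 0.155 0.172 0.205
 0.237]
scene now cone rim z 0.2575 n 1029 collar z [0.157 0.17 ]
t 6.48 pos [0.4495 0.1796 0.2169] yaw -125.1 F [-0.9  2.8 -6.9] w 0.0174 ff 59.068039655685425
shift [-0.0015  0.0004 -0.0004] turn [ 0.  -0.  -0.1]
```

>>> jog_arm(steps=[-0.0002,0.0054,-0.0007,0,0,4,0,-0.0007,0.0107,-0.0007,0,0,8,0,-0.0017,0.016,-0.0007,0,0,12,0,-0.003,0.0212,-0.0007,0,0,16,0,-0.0046,0.0263,-0.0007,0,0,20,0], grip_force=80)

```text
clock: 6.9
tool_pos: [0.4309, 0.1978, 0.2177]
ee_rot: [0.939, -2.997, 0.0]
force: [-2.8, 0.8, -4.8]
grip_width: 0.0169
finger_force: 78.6
```

```bash
python3 go.py .4320 .1980 .2173 -145
```

```text
t 6.9 pos [0.4309 0.1978 0.2177] yaw -145.2 F [-2.8  0.8 -4.8] w 0.0169 ff 78.55380177497864
shift [-0.001  -0.0004  0.0004] turn [ 0.  -0.1 -0.2]
```

>>> jog_arm(steps=[-0.0002,0.0054,0,0,0,4,0,-0.0007,0.0107,0,0,0,8,0,-0.0012,0.0134,0,0,0,10,0,-0.0017,0.016,0,0,0,12,0,-0.002,0.0175,0,0,0,13,0])

```text
clock: 7.32
tool_pos: [0.4222, 0.2133, 0.2177]
ee_rot: [0.597, -3.083, 0.001]
force: [-1.7, -2.8, -2.9]
grip_width: 0.017
finger_force: 78.7
```

```bash
python3 go.py .4240 .2130 .2173 -158
```

```text
t 7.32 pos [0.4222 0.2133 0.2177] yaw -158.1 F [-1.7 -2.8 -2.9] w 0.017 ff 78.74083757400513
shift [-0.0015 -0.001   0.0004] turn [-0.  -0.1 -0.1]
```

>>> jog_arm(steps=[0,0.0013,0,0,0,1,0,-0.0001,0.0027,0,0,0,2,0,-0.0002,0.004,0,0,0,3,0,-0.0002,0.004,0,0,0,3,0,-0.0002,0.004,0,0,0,3,0])

```text
clock: 7.73
tool_pos: [0.4231, 0.214, 0.2179]
ee_rot: [-0.508, 3.099, -0.011]
force: [2.5, -13.5, -2.6]
grip_width: 0.0167
finger_force: 79.2
```

```bash
python3 go.py .4240 .2130 .2173 -158; python3 lift.py | grep now
python3 - <<'E'
from h import *
a=cv2.imread('pics/top_now.png')[:,:,::-1][220:320,260:400]; b=cv2.imread('pics/scene_now.png')[:,:,::-1][200:310,240:350]
c=np.zeros((400,800,3),np.uint8);c[:286,:400]=cv2.resize(a,(400,286),interpolation=cv2.INTER_CUBIC);c[:,400:]=cv2.resize(b,(400,400),interpolation=cv2.INTER_CUBIC)
save('both3',c)
E
```

```text
t 7.73 pos [0.4231 0.214  0.2179] yaw -161.4 F [  2.5 -13.5  -2.6] w 0.0167 ff 79.21281337738037
shift [-0.0006 -0.0013  0.0006] turn [-0.4 -0.  -3.4]
top now cone rim z 0.2608 n 1724 collar z [0.18  0.204 0.207 0.208 0.209 0.21  0.21  0.21  0.212 0.212 0.212 0.213
scene now cone rim z 0.2593 n 336 collar z [0.114 0.14  0.184 0.2   0.206 0.208 0.208 0.21  0.21  0.211 0.212 0.212]
```

View pics/both3.png

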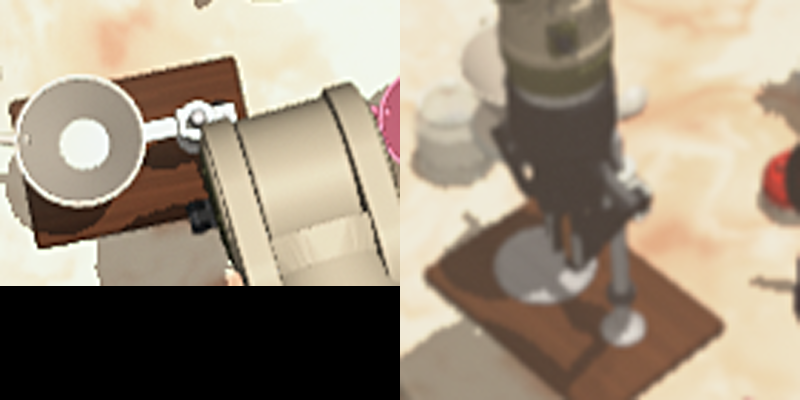

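The tool stopped after about 1 mm of the 4 mm push and the force rose to 13.5 N. That fits the end stop, with the angle estimated at 1.39 rad and the cone seated at 0.2600 against 0.161 + 0.099. I push a little harder to be sure it is the stop and not the cam.

>>> jog_arm(steps=[0,0.001,0,0,0,0,0,0,0.002,0,0,0,0,0,0,0.003,0,0,0,0,0,0,0.003,0,0,0,0,0,0,0.003,0,0,0,0,0])

```text
clock: 8.25
tool_pos: [0.4229, 0.2145, 0.2179]
ee_rot: [-0.505, 3.099, -0.02]
force: [3.7, -23.0, -1.4]
grip_width: 0.017
finger_force: 79.7
```

```bash
python3 go.py .4240 .2130 .2173 -158
python3 - <<'E'
from h import *
p,d,m=cam('wrist'); save('wrist4',p)
for P in [[.4953,.2437,.19],[.4895,.269,.245],[.4895,.269,.21]]: print(proj(m,P))
E
```

```text
t 8.25 pos [0.4229 0.2145 0.2179] yaw -161.5 F [  3.7 -23.   -1.4] w 0.017 ff 79.69639778137207
shift [-0.0006 -0.0018  0.0006] turn [-0.7 -0.  -3.5]
[336.33300138 430.81211055]
[403.11034262 547.31689543]
[389.29395293 468.01798749]
```

View pics/wrist4.png

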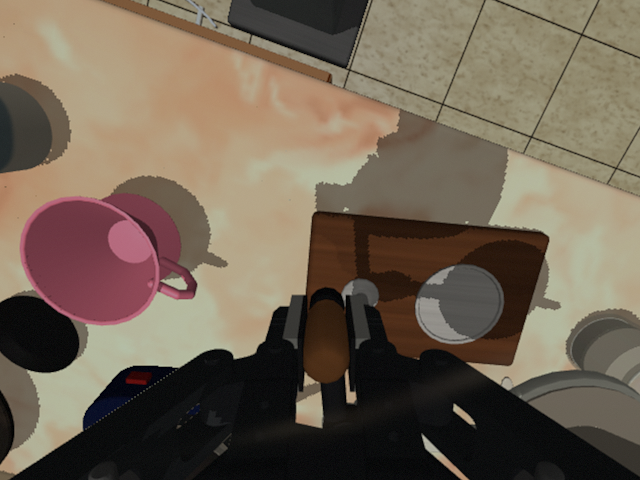

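The wrist view shows the grip firmly between the pads at (327,335). A further 10 N moved it only 0.5 mm, so the lever is on its stop. I hand in.

```bash
python3 -c "
from plant import robot
print(robot.sign_off())"
```

```text
the job is handed in; nothing more can be done
None
```

I handed the job in at about 8.3 s of the 42 s allowed. By my measurements the collar is within about 1 mm of the upper mark, the lever is hard against its closed stop at about 1.39 rad, the grip is still held at about 80 N, and the cone rose with the arm; no verdict came back.

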